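Centre the wobbly cup of screws on the scale pan and zero the scale

TASK

The narrow-footed steel cup heaped with screws stands far off centre on the small round pan of the bench scale, and it topples easily. Without gripping or lifting it, nudge it with light fingertip taps low on its side until it stands upright in the middle of the pan, then press the scale's zero key fully down with a fingertip and let it come back up. Do not knock the cup over or hit it hard, and leave the other things on the shelf where they lie.

Things in the scene. Friction and masses are not known exactly. Their poses are not given: they have to be found in the camera images.
- scale: Grey plastic bench scale, 190 mm deep (x) by 140 mm wide (y), fixed. Origin: centre of its underside on the shelf; x runs from its front (nearer the robot) to its back, z up. Rear housing, x -23 to +95 mm: top 36 mm above the shelf. Low front panel, x -95 to -23 mm: top 26 mm above the shelf, with a flat display on its +y half and the zero key on its -y half.
- pan: Round steel weighing pan, 80 mm across, 3 mm thick, without a rim, level and fixed on the scale. Origin: centre of its top face, 46 mm above the shelf and 35 mm behind the scale's origin (scale +x), z up; its yaw means nothing. The pan stands 7 mm above the housing.
- cup: Stainless steel cup full of screws, round, about 260 g, loose on the pan. Origin: centre of its underside, z up its axis. Narrow flat foot 32 mm across, 7 mm high; above it the cup flares to 60 mm across at 16 mm height, then the side is straight and upright. At the start it stands upright, its origin 16 to 25 mm from the pan's centre in any direction.
- cup_rim (a point): Centre of the cup's mouth, 58 mm above its underside; rim 63 mm across, screws heap up to 8 mm over it. Friction under the foot is about 0.5 to 0.7: pushed slowly on the straight side within 20 mm of its underside the cup slides upright and stops with the finger; pushed near the rim it tips over.
- zero_key (a joint): Travel of the scale's zero key in m: 0 released, 0.004 fully down; it springs back by itself. It begins to move at 1.5 N and is fully down at about 4 N.
- key_top (a point): Centre of the upper face of the white zero key, 24 mm (x) by 30 mm (y), the only raised key on the scale's front panel, at 34.5 mm above the shelf when released. It is pressed straight down.
- lens: Bystander: amber tail-light lens lying on its flange, 60 by 98 mm, 32 mm high; origin: centre of its underside, y along its length. To be left alone.
- switch_panel: Bystander: small white wall switch panel lying on its back, 80 by 120 mm, 38 mm high, with a steel toggle that rises to 66 mm; origin: centre of its underside, y along its length. To be left alone.
- tyre_lever: Bystander: green plastic tyre lever lying flat, 16 by 128 mm, 11 mm high; origin: near its middle on the shelf, y along its length. To be left alone.
- brake_lever: Bystander: black brake lever with its clamp ring, lying flat, about 65 by 147 mm, 33 mm high; origin: near its middle on the shelf, y along its length. To be left alone.
Not all that is in view belongs to the job. There is more than one size of the cup; the one meant has the size given above.

How it is judged:
On the way, in this order (a step that is already met when the one before it is completed fails the run):
1. the cup stands upright and at rest, its origin within 5 mm of the pan's centre (horizontal distance between cup and pan below 0.005 m and angle between cup's own z axis and vertical below 0.05 rad and linear speed of cup below 0.01 m/s), for 0.2 s.
2. the zero key is pressed fully down (past 3.2 mm of its 4 mm) (value of joint zero_key above 0.0032 m and horizontal distance between cup and pan below 0.005 m), for 0.05 s.
At the end, for the whole second after the job is handed in: The cup stands upright (within 3 degrees) and at rest on the pan, its centre within 5 mm of the pan's centre; the zero key, pressed after the cup was centred, is up again (under 1 mm) (all of step 1 and z of cup in the frame of pan between -0.003 and 0.003 m and value of joint zero_key below 0.001 m); the robot touches nothing.
It fails at once if the cup is tipped by more than 20 degrees or knocked off the pan (angle between cup's own z axis and vertical above 0.35 rad or z of cup in the frame of pan below -0.01 m).
It fails at once if the cup is lifted (its underside more than 8 mm above the pan) (z of cup in the frame of pan above 0.008 m).
It fails at once if the cup is gripped or hit hard (more than 12 N from the fingers) (contact force between the fingers and cup above 12 N).
It fails at once if a bystander (lens, switch panel, tyre lever, brake lever) is moved by more than 10 mm (distance of any of lens, switch_panel, tyre_lever, brake_lever from where it was at the start of the episode above 0.01 m).
It also fails if it takes over 54 s, if anything falls off the work surface, if the arm or the gripper's body presses on something with over 40 N, if the wrist force passes 120 N, or if a joint passes its speed limit or range.

ROBOT

A 7-joint arm with a two-finger parallel gripper is mounted at the origin on the work surface. World frame = base frame: x ahead of the robot, y to its left, z up, the work surface at z = 0. Lengths are in m, angles in rad, forces in N, time in s.
With the tool pointing down it reaches from about 0.425 to 0.925 m from the base axis. Payload 6.8 kg.
Tool frame: the origin (TCP) lies on the front face of the gripper's body, between the roots of the fingers; the fingertips stand 73 mm ahead of it and the grasp point (between the pads) lies 54 mm ahead of it; z points along the fingers, y is the direction in which the jaws open and shut (so a half turn about z gives the same grasp; the last joint's range is limited). The gripper opens to 85 mm and grips with 20 to 120 N. Pads are 22 mm wide; open, the fingers measure 114 mm over their backs; the gripper's body (76 mm by 85 mm) begins 54 mm behind the grasp point. The pads swing forward as they close: fully open they stand 13 mm farther back than shut.
Start: joints at [-1.357, 0.477, 0.022, 1.555, -0.011, 1.109, -0.083], TCP at [0.213, 0.64, 0.304] pointing down, gripper open.
Joint ranges: [-2.96, 2.96], [-0.34, 2.1], [-1.41, 1.46], [0.24, 2.44], [-1.37, 4.51], [0.17, 1.92], [-2.96, 2.96]. Speed limits (rad/s): [2.39, 2.39, 3.14, 3.14, 3.14, 3.14, 3.14].

INTERFACE

Orientations are given as a unit quaternion [w, x, y, z].
In Python, from station import get_obs, read_camera, hand_in, spot_in, cut_out, spot_point gives the robot as it stands. The module is installed in compiled form; this text tells all that it offers.
- The arm moves only by the tool move_arm, never from a script. Its arguments are lists of equal length, an entry for each row: "gripper": the opening, from 0 (shut) to 1 (fully open); "xyz": the shift along the tool's x, y, z in cm, a list of three; "twist": the turn about the tool's z in rad. A call has 1 to 5 rows; each row is the pose to reach, as a shift and turn from the pose commanded when the call began, along the tool's axes at that moment; what a row does not reach only later rows make up. A row lasts 1/12 s, in which the tool goes at most 41.7 mm and 7.16 degrees, less where a joint would pass 70% of its speed; a pose out of reach is approached as far as the arm can. A call with a gripper value outside its range is refused whole. The fingers move at their own pace and stop on an object; "squeeze" is the grip in N (left out, the last holds). Time passes only in rows, so rows that repeat a pose let the fingers close. It gives the time, the measured TCP pose, the force and the opening at its end, in the units of the state.
- get_obs(): the state, without advancing time (a new reading comes with each control period).
- read_camera(name): name is "scene" or "top"; returns a dict with "pixels" (400x640x3 uint8, red, green, blue), "fx", "fy", "cx", "cy" (pixels), "k1" (the pictures are not rectified: a ray, as slopes to the right and down, at radius r is drawn at 1 + k1 r^2 times it, then the intrinsics apply), "R" (3x3) and "t" (3): a world point X has camera coordinates R X + t. Camera axes: x right, y down, z forward; pixel columns grow to the right and rows downward; lengths in m; the calibration is good to about 2 mm. A picture is of the moment at which its call begins. There is no depth.
- hand_in(): hands the job in, once; it reports no verdict.
Trained networks look in the newest picture that a camera, given by its name, has taken for a name from the list of things; names that differ only in an ending like _2 or _b are one class to them, and where a whole thing is asked for, a point or a joint stands for the part that bears it (a point fixed in the world has none). Each returns a list of dicts, best first, with "p" (0 to 1); they miss things now and then, are a little off and sometimes report something else, mostly with a low value. They report only what shows in the picture. A call takes as long as a camera call. They do not tell look-alikes from the thing itself.
- spot_in(query, camera): "centre" ([x, y, z] in m, in world coordinates, good to about 4 mm: the middle of the surface that is visible of it).
- cut_out(query, camera): "pixels" (400x640 bool, what is visible of it).
- spot_point(query, camera): "centre" ([x, y, z] in m, in world coordinates, good to about 4 mm: a listed point, or the origin of a listed thing).
The state is a dict: "t": time; "q": joint angles; "joint_vel": joint speeds; "joint_torque": joint torques, N m; "eef_pos": TCP position; "tool_rot": TCP orientation; "contact_force": force on the tool from outside, world axes, zero at the start; "torque": the same for the moment, N m; "gripper_width": opening from 0.0 (shut) to 1.0 (fully open).
Only numpy, scipy, OpenCV 4.12 (cv2) and the standard library are available. Lean on these libraries where they do the work, as an engineer would, in place of code of your own. Each camera call takes 0.05 s, during which the arm holds its last target.

## Working session

There is one attempt and no reset: what is moved stays moved. The work goes in short steps, Python scripts to look and compute and a tool call to move; the robot and the scene stay as the last step left them, time stands still between calls to the robot, and variables do not carry over. Pictures are saved under pics/ and viewed, and the job is handed in when it is done.

Besides the shell and the picture viewer there is one more tool, called by a JSON object that holds its "method" and its "body", one argument or row to a line. move_arm: Moves the arm, as the interface text tells. Its arguments: {"type":"object","properties":{"gripper":{"type":"array","items":{"type":"number"}},"xyz":{"type":"array","items":{"type":"array","items":{"type":"number"}}},"twist":{"type":"array","items":{"type":"number"}},"squeeze":{"type":"number"}},"required":["gripper","xyz","twist"]}

```bash
mkdir -p pics
cat > h.py <<'E'
import numpy as np, cv2
from station import *
def snap(n,f):
    c=read_camera(n); cv2.imwrite('pics/'+f,c['pixels'][:,:,::-1]); return c
def proj(c,X):
    X=np.atleast_2d(X); p=X@np.array(c['R']).T+np.array(c['t']); s=p[:,:2]/p[:,2:]
    r2=(s**2).sum(1,keepdims=True); s=s*(1+c['k1']*r2)
    return s*[c['fx'],c['fy']]+[c['cx'],c['cy']]
def ray(c,uv):
    d=(np.array(uv,float)-[c['cx'],c['cy']])/[c['fx'],c['fy']]; s=d.copy()
    for _ in range(20): s=d/(1+c['k1']*(s@s))
    R=np.array(c['R']); o=-R.T@np.array(c['t']); return o,R.T@np.array([s[0],s[1],1])
def atz(c,uv,z):
    o,d=ray(c,uv); return o+d*(z-o[2])/d[2]
E
python3 - <<'E'
from h import *
for n in ['scene','top']:
    c=snap(n,n+'0.png'); print(n,c['fx'],c['cx'],c['cy'],c['k1'],-np.array(c['R']).T@np.array(c['t']))
    for q in ['scale','pan','cup','cup_rim','key_top']:
        for d in spot_point(q,n)[:3]: print(q,np.round(d['centre'],4),round(d['p'],2), proj(c,d['centre']).round(0))
o=get_obs(); print({k:np.round(v,3) for k,v in o.items()})
E
```

```text
scene 398.40321135005473 320.1009233735079 194.84091156189862 -0.01933557837203774 [ 0.89787641 -0.29117162  0.79108193]
scale [ 5.655e-01  9.870e-02 -2.000e-04] 0.93 [[334. 208.]]
pan [0.5936 0.0912 0.0493] 0.77 [[341. 206.]]
cup [0.5774 0.103  0.048 ] 0.89 [[339. 199.]]
cup [ 7.577e-01 -5.000e-04  1.100e-03] 0.83 [[369. 291.]]
cup [0.7482 0.128  0.0012] 0.65 [[403. 248.]]
cup_rim [0.5768 0.0996 0.1046] 0.66 [[339. 185.]]
cup_rim [ 0.7592 -0.0014  0.0783] 0.66 [[374. 277.]]
cup_rim [0.7503 0.1291 0.0475] 0.66 [[408. 238.]]
top 401.19240843197167 320.77290330098816 201.8554765527165 0.025094061090866215 [0.44317501 0.05997389 0.96995874]
scale [5.597e-01 1.019e-01 3.000e-04] 0.6 [[307. 215.]]
pan [0.5958 0.0928 0.0433] 0.73 [[310. 197.]]
cup [ 7.581e-01  6.000e-04 -1.100e-03] 0.85 [[346. 135.]]
cup [0.5741 0.1003 0.05  ] 0.6 [[307. 206.]]
cup [ 0.7512  0.1193 -0.001 ] 0.54 [[299. 139.]]
cup_rim [0.7481 0.1251 0.0421] 0.84 [[295. 135.]]
cup_rim [0.7544 0.0042 0.0811] 0.56 [[346. 126.]]
cup_rim [0.5769 0.1025 0.1079] 0.55 [[305. 201.]]
key_top [0.4883 0.0873 0.0328] 0.56 [[313. 244.]]
key_top [0.5738 0.0995 0.0506] 0.47 [[307. 206.]]
{'t': np.float64(0.6), 'q': array([-1.357,  0.477,  0.022,  1.555, -0.012,  1.109, -0.083]), 'joint_vel': array([-0.001, -0.001, -0.   ,  0.002,  0.003,  0.001,  0.   ]), 'joint_torque': array([-1.0000e-03, -5.9601e+01,  1.6060e+00, -2.8142e+01,  1.3000e-02,
        2.0000e-03, -0.0000e+00]), 'eef_pos': array([0.213, 0.64 , 0.304]), 'tool_rot': array([-0.   ,  0.16 ,  0.987,  0.   ]), 'contact_force': array([ 0.295, -0.182,  0.241]), 'torque': array([ 0.005, -0.005,  0.037]), 'gripper_width': np.float64(1.0)}
```

Run:
```python
import cv2
a=cv2.imread('pics/scene0.png');b=cv2.imread('pics/top0.png')
cv2.imwrite('pics/sa.png',cv2.resize(a[120:345,200:500],None,fx=2.6,fy=2.6,interpolation=3))
cv2.imwrite('pics/ta.png',cv2.resize(b[80:300,200:460],None,fx=2.6,fy=2.6,interpolation=3))
```

```text
(no output)
```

View pics/sa.png

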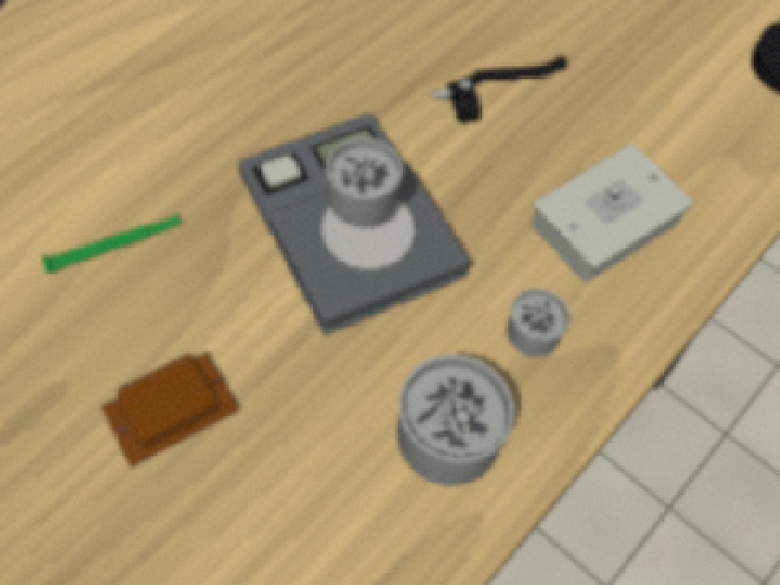

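View pics/ta.png

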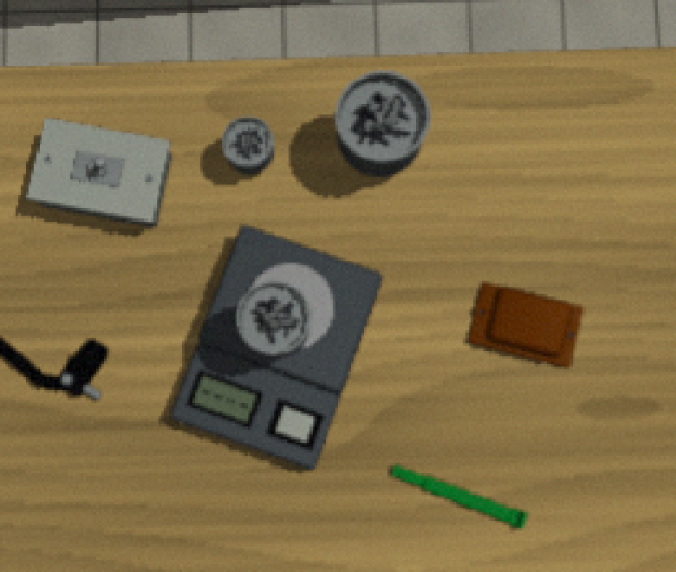

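View pics/top0.png

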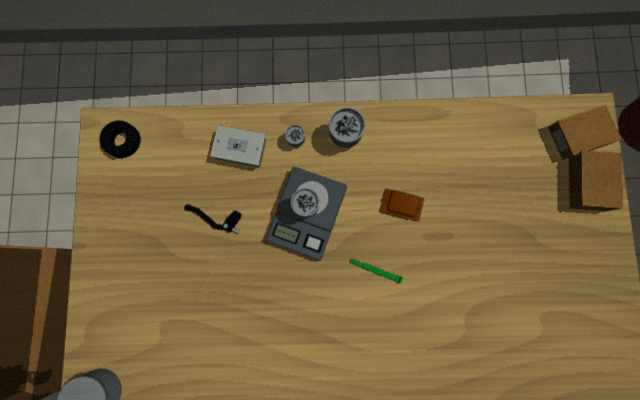

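View pics/scene0.png

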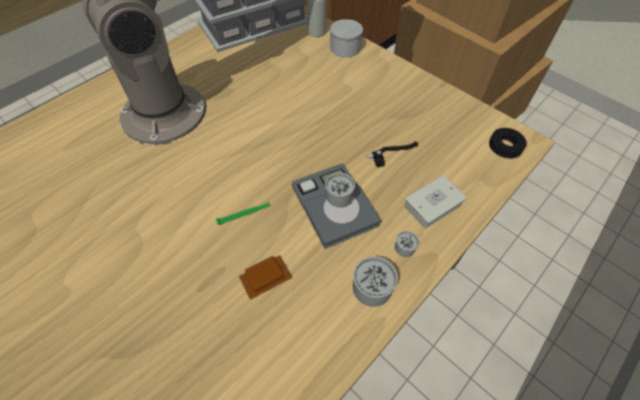

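The cup on the pan is at scene (339,190) / top (305,203). The loose cups at scene (374,280), which is too big, and (406,243), which is too small, are look-alikes. The cup on the pan matches in both size and place. Next I'll measure the cup and pan precisely by fitting outlines.

```bash
cat > fit.py <<'E'
from h import *
from scipy.optimize import minimize
ang=np.linspace(0,2*np.pi,73)[:-1]
def ring(x,y,z,r): return np.c_[x+r*np.cos(ang),y+r*np.sin(ang),np.full(72,z)]
def poly(c,pts,S=8):
    h=cv2.convexHull((proj(c,pts)).astype(np.float32)); return h
def rast(h,box,S=6):
    x0,y0,x1,y1=box; m=np.zeros(((y1-y0)*S,(x1-x0)*S),np.uint8)
    cv2.fillPoly(m,[np.round((h[:,0]+.5-[x0,y0])*S).astype(np.int32)],255)
    return cv2.resize(m,(x1-x0,y1-y0),interpolation=cv2.INTER_AREA)/255.
def cuppts(x,y,z=0.046): return np.vstack([ring(x,y,z,.016),ring(x,y,z+.007,.016),ring(x,y,z+.016,.030),ring(x,y,z+.057,.0315)])
def masks(c,n):
    out={}
    for q,g in (('cup',[.585,.097,.07]),('pan',[.595,.092,.046])):
        l=[]
        for d in cut_out(q,n):
            m=d['pixels']; 
            if not m.any(): continue
            ys,xs=np.nonzero(m); e=np.hypot(*(np.array([xs.mean(),ys.mean()])-proj(c,g)[0])); l.append((e,d['p'],m))
        l=[a for a in l if a[0]<15]
        if l: out[q]=max(l,key=lambda a:a[1]); 
    return out
def fit(c,n,g0=(.577,.101),p0=(.595,.092)):
    ms=masks(c,n); res={}
    u=proj(c,[.585,.097,.06])[0].astype(int); box=(u[0]-50,u[1]-50,u[0]+50,u[1]+50)
    cr=lambda m:m[box[1]:box[3],box[0]:box[2]].astype(float)
    if 'cup' in ms:
        M=cr(ms['cup'][2]); f=lambda v:((rast(poly(c,cuppts(*v)),box)-M)**2).sum()
        r=minimize(f,g0,method='Nelder-Mead',options=dict(initial_simplex=np.array(g0)+[[0,0],[.006,0],[0,.006]],xatol=1e-4)); res['cup']=(r.x,r.fun,ms['cup'][1])
        if 'pan' in ms:
            P=cr(ms['pan'][2]); C=M>0
            f=lambda v:(((rast(poly(c,np.vstack([ring(*v,.046,.04),ring(*v,.043,.04)])),box)-P)**2)[~C]).sum()
            r=minimize(f,p0,method='Nelder-Mead',options=dict(initial_simplex=np.array(p0)+[[0,0],[.006,0],[0,.006]],xatol=1e-4)); res['pan']=(r.x,r.fun,ms['pan'][1])
    return res
E
python3 - <<'E'
from fit import *
for n in ['scene','top']:
    c=read_camera(n); r=fit(c,n)
    for k,v in r.items(): print(n,k,v[0].round(4),round(v[1],1),round(v[2],2))
    im=cv2.resize(c['pixels'][:,:,::-1],None,fx=4,fy=4,interpolation=2)
    for k,v in r.items():
        P=[ring(*v[0],.046,.04)] if k=='pan' else [ring(*v[0],.046,.016),ring(*v[0],.062,.03),ring(*v[0],.104,.0315)]
        for q in P: cv2.polylines(im,[((proj(c,q)+.5)*4).astype(np.int32)],True,(0,0,255) if k=='cup' else (0,200,0),1)
    u=(proj(c,[.585,.097,.06])[0]*4).astype(int); cv2.imwrite(f'pics/fit_{n}.png',cv2.resize(im[u[1]-150:u[1]+150,u[0]-150:u[0]+150],(600,600)))
    for q in ['key_top','scale','pan']:
        for d in spot_point(q,n)[:2]: print(q,np.round(d['centre'],4),round(d['p'],2))
    for d in cut_out('key_top',n)[:2]:
        ys,xs=np.nonzero(d['pixels']); print('keycut',len(xs),xs.mean(),ys.mean(),atz(c,[xs.mean(),ys.mean()],.0345).round(4))
E
```

```text
scene cup [0.5758 0.103 ] 10.9 0.91
scene pan [0.5935 0.0924] 52.8 0.84
key_top [0.4921 0.0813 0.0385] 0.58
scale [ 0.5678  0.1015 -0.0014] 0.83
pan [0.5934 0.0891 0.0473] 0.91
keycut 3044 332.8731931668857 208.06011826544022 [0.5782 0.0808 0.0345]
top cup [0.5783 0.1029] 14.1 0.55
top pan [0.5963 0.091 ] 20.1 0.7
key_top [0.4891 0.0855 0.0342] 0.61
scale [ 5.611e-01  1.001e-01 -5.000e-04] 0.7
pan [0.5944 0.0911 0.0463] 0.77
```

```bash
python3 -c "
import cv2,numpy as np
a=cv2.imread('pics/fit_scene.png');b=cv2.imread('pics/fit_top.png');cv2.imwrite('pics/fit2.png',cv2.resize(np.hstack([a,b]),(800,400)))"
```

```text
(no output)
```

View pics/fit2.png

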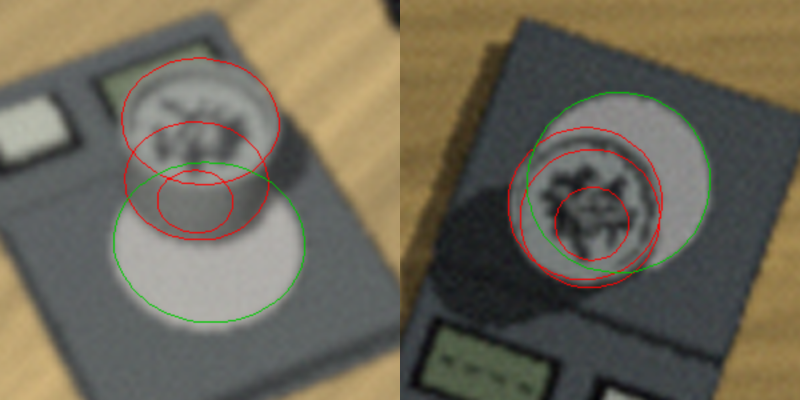

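{"method": "move_arm", "body": {
  "gripper": [0,0,0,0,0],
  "xyz": [
    [-3,-2.5,0],
    [-6,-5,0],
    [-9,-7.5,0],
    [-12,-10,0],
    [-15,-12.5,0]
  ],
  "twist": [0,0,0,0,0],
  "squeeze": 20
}}

```text
t: 1.72
eef_pos: [0.317, 0.4727, 0.304]
tool_rot: [0.0, 0.16, 0.987, 0.0]
contact_force: [1.1, 0.4, 0.9]
gripper_width: 0.3
```

{"method": "move_arm", "body": {
  "gripper": [0,0,0,0,0],
  "xyz": [
    [-3,-2.5,0],
    [-6,-5,0],
    [-9,-7.5,0],
    [-12,-10,0],
    [-15,-12.5,0]
  ],
  "twist": [0,0,0,0,0]
}}

```text
t: 2.13
eef_pos: [0.4197, 0.3066, 0.3043]
tool_rot: [0.0, 0.16, 0.987, 0.0]
contact_force: [0.3, 0.2, -0.3]
gripper_width: -0.002
```

{"method": "move_arm", "body": {
  "gripper": [0,0,0,0,0],
  "xyz": [
    [-3,-2.5,0],
    [-6,-5,0],
    [-9,-7.5,0],
    [-12,-10,0],
    [-15.5,-13,0]
  ],
  "twist": [0.1,0.2,0.23,0.23,0.23]
}}

```text
t: 2.55
eef_pos: [0.5233, 0.1386, 0.3043]
tool_rot: [0.0, 0.272, 0.962, 0.0]
contact_force: [0.0, 1.0, -0.3]
gripper_width: -0.003
```

{"method": "move_arm", "body": {
  "gripper": [0,0,0,0,0],
  "xyz": [
    [0,-0.2,4],
    [0,-0.2,8],
    [0,-0.2,12],
    [0,-0.2,15],
    [0,-0.2,16]
  ],
  "twist": [0,0,0,0,0]
}}

```text
t: 2.97
eef_pos: [0.5192, 0.1373, 0.1398]
tool_rot: [-0.003, 0.272, 0.962, -0.002]
contact_force: [0.1, 0.1, 0.3]
gripper_width: 0.001
```

Run:
```python
from h import *
o=[]
for n,g in (('scene',.08),('top',.08)):
    c=snap(n,n+'1.png'); u=proj(c,[.56,.11,.08])[0].astype(int)
    o.append(cv2.resize(c['pixels'][u[1]-50:u[1]+50,u[0]-50:u[0]+50,::-1],(400,400),interpolation=2))
cv2.imwrite('pics/v1.png',np.hstack(o)); print(get_obs()['eef_pos'])
```

```text
[0.5207025  0.13775367 0.14252239]
```

View pics/v1.png

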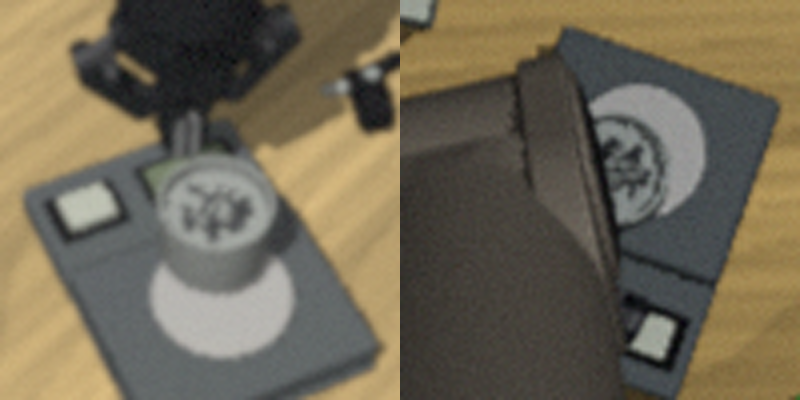

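The scene view shows shut fingers behind the cup near (190,130) in the crop, with a clear gap. The wide knuckles are off to the side along tool y.

{"method": "move_arm", "body": {
  "gripper": [0,0,0,0],
  "xyz": [
    [0,0,0.8],
    [0,0,1.6],
    [0,0,1.6],
    [0,0,1.6]
  ],
  "twist": [0,0,0,0]
}}

```text
t: 3.4
eef_pos: [0.522, 0.1383, 0.1286]
tool_rot: [0.0, 0.272, 0.962, 0.0]
contact_force: [-0.9, -0.0, -0.7]
gripper_width: 0.003
```

{"method": "move_arm", "body": {
  "gripper": [0,0,0,0,0],
  "xyz": [
    [-0.3,0,0],
    [-0.6,0,0],
    [-0.9,0,0],
    [-1.2,0,0],
    [-1.4,0,0]
  ],
  "twist": [0,0,0,0,0]
}}

```text
t: 3.82
eef_pos: [0.5341, 0.1304, 0.1281]
tool_rot: [0.0, 0.273, 0.962, 0.0]
contact_force: [0.3, -0.5, 0.1]
gripper_width: -0.003
```

```bash
cat > look.py <<'E'
import sys
from fit import *
tag=sys.argv[1]; o=[]
for n in ('scene','top'):
    c=read_camera(n); u=proj(c,[.575,.10,.08])[0].astype(int)
    o.append(cv2.resize(c['pixels'][u[1]-40:u[1]+40,u[0]-40:u[0]+40,::-1],(400,400),interpolation=2))
    r=fit(c,n)
    for k,v in r.items(): print(n,k,v[0].round(4),round(v[1],1),round(v[2],2))
    for q in ('cup','cup_rim'):
        for d in spot_point(q,n):
            if abs(d['centre'][0]-.585)<.04 and abs(d['centre'][1]-.095)<.04: print(n,q,np.round(d['centre'],4),round(d['p'],2))
cv2.imwrite(f'pics/v{tag}.png',np.hstack(o)); s=get_obs(); print(s['t'],s['eef_pos'].round(4),s['contact_force'].round(2))
E
python3 look.py 2
```

```text
scene cup [0.5757 0.1028] 10.0 0.76
scene pan [0.5943 0.0922] 10.0 0.77
scene cup [0.5785 0.0999 0.0467] 0.78
scene cup_rim [0.574  0.1009 0.1035] 0.96
top cup [0.5799 0.0898] 467.3 0.47
top cup [0.573  0.0994 0.0499] 0.47
top cup_rim [0.5753 0.1008 0.1071] 0.78
4.3167 [0.5334 0.1308 0.1279] [0.76 0.32 0.14]
```

View pics/v2.png

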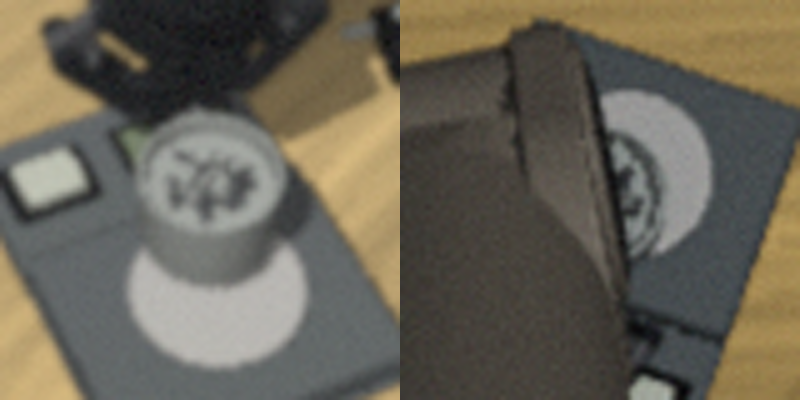

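{"method": "move_arm", "body": {
  "gripper": [0,0,0,0,0],
  "xyz": [
    [-0.2,0,0],
    [-0.3,0,0],
    [-0.4,0,0],
    [-0.5,0,0],
    [-0.6,0,0]
  ],
  "twist": [0,0,0,0,0]
}}

```text
t: 4.73
eef_pos: [0.5388, 0.1275, 0.1279]
tool_rot: [0.0, 0.272, 0.962, 0.0]
contact_force: [-0.2, 0.1, -0.8]
gripper_width: 0.001
```

{"method": "move_arm", "body": {
  "gripper": [0,0,0,0,0],
  "xyz": [
    [-0.1,0,0],
    [-0.2,0,0],
    [-0.3,0,0],
    [-0.4,0,0],
    [-0.5,0,0]
  ],
  "twist": [0,0,0,0,0]
}}

```text
t: 5.15
eef_pos: [0.5427, 0.125, 0.1278]
tool_rot: [-0.0, 0.272, 0.962, -0.0]
contact_force: [-2.0, 0.5, 0.0]
gripper_width: 0.003
```

{"method": "move_arm", "body": {
  "gripper": [0,0,0,0,0],
  "xyz": [
    [-0.1,0,0],
    [-0.2,0,0],
    [-0.3,0,0],
    [-0.4,0,0],
    [-0.5,0,0]
  ],
  "twist": [0,0,0,0,0]
}}

```text
t: 5.57
eef_pos: [0.547, 0.1225, 0.1278]
tool_rot: [-0.0, 0.272, 0.962, -0.0]
contact_force: [-1.9, 1.3, 1.1]
gripper_width: 0.003
```

```bash
python3 look.py 3
```

```text
scene cup [0.5802 0.1015] 12.7 0.63
scene pan [0.5938 0.091 ] 29.1 0.75
scene cup [0.5812 0.097  0.0491] 0.7
scene cup [ 0.5671  0.1019 -0.0018] 0.66
scene cup_rim [0.5824 0.0994 0.1033] 0.58
top cup_rim [0.5829 0.0988 0.1111] 0.66
6.0667 [0.5472 0.1223 0.1279] [-1.03  0.93 -0.23]
```

View pics/v3.png

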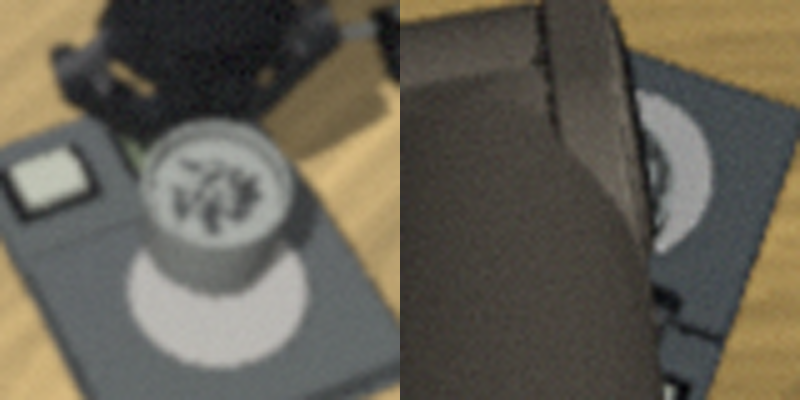

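{"method": "move_arm", "body": {
  "gripper": [0,0,0,0,0],
  "xyz": [
    [-0.1,0,0],
    [-0.2,0,0],
    [-0.3,0,0],
    [-0.4,0,0],
    [-0.5,0,0]
  ],
  "twist": [0,0,0,0,0]
}}

```text
t: 6.48
eef_pos: [0.5515, 0.1197, 0.1279]
tool_rot: [0.0, 0.272, 0.962, 0.0]
contact_force: [-1.5, 0.3, 0.6]
gripper_width: -0.005
```

{"method": "move_arm", "body": {
  "gripper": [0,0,0,0,0],
  "xyz": [
    [-0.1,0,0],
    [-0.2,0,0],
    [-0.3,0,0],
    [-0.4,0,0],
    [-0.5,0,0]
  ],
  "twist": [0,0,0,0,0]
}}

```text
t: 6.9
eef_pos: [0.5557, 0.117, 0.1279]
tool_rot: [-0.0, 0.272, 0.962, 0.0]
contact_force: [-0.8, 1.1, 0.9]
gripper_width: -0.002
```

```bash
python3 look.py 4
```

```text
scene cup [0.5889 0.0966] 19.6 0.78
scene pan [0.5918 0.0926] 46.8 0.95
scene cup [0.5882 0.0934 0.0464] 0.89
scene cup_rim [0.5898 0.0932 0.1017] 0.89
top cup [0.5952 0.0766] 616.5 0.61
top pan [0.6039 0.0811] 743.9 0.44
top cup [0.5863 0.0934 0.0516] 0.62
7.4 [0.5558 0.117  0.1279] [-0.47 -0.27 -0.09]
```

View pics/v4.png

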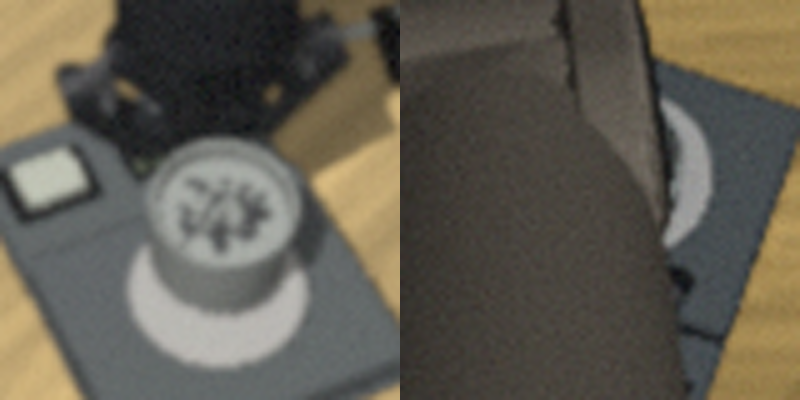

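{"method": "move_arm", "body": {
  "gripper": [0,0,0,0,0],
  "xyz": [
    [-0.1,0,0],
    [-0.2,0,0],
    [-0.3,0,0],
    [-0.4,0,0],
    [-0.5,0,0]
  ],
  "twist": [0,0,0,0,0]
}}

```text
t: 7.82
eef_pos: [0.56, 0.1145, 0.1279]
tool_rot: [-0.0, 0.272, 0.962, 0.0]
contact_force: [-1.8, 0.8, 0.1]
gripper_width: 0.002
```

```bash
python3 look.py 5
```

```text
scene cup [0.5936 0.0932] 20.3 0.63
scene pan [0.5939 0.0915] 12.2 0.55
scene cup [0.5929 0.0957 0.0463] 0.86
scene cup_rim [0.5982 0.0904 0.1044] 0.84
top cup [0.5932 0.0924 0.0503] 0.48
top cup_rim [0.594  0.0907 0.106 ] 0.4
8.3167 [0.56   0.1144 0.1279] [-1.06  0.44  0.03]
```

View pics/v5.png

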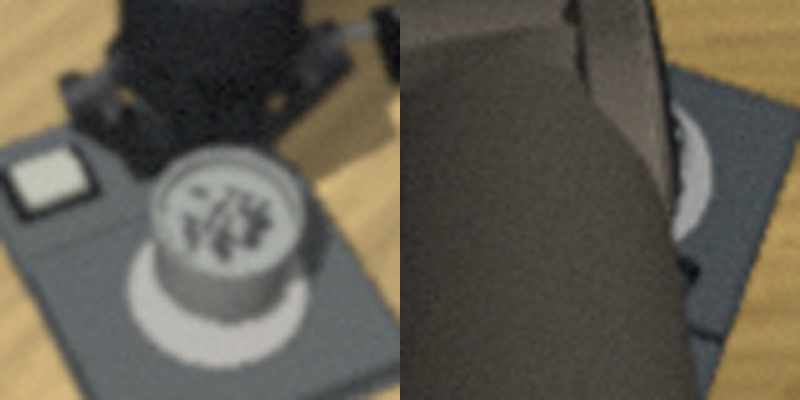

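{"method": "move_arm", "body": {
  "gripper": [0,0,0,0,0],
  "xyz": [
    [0.2,0,0],
    [0.6,0,0],
    [2,0,0],
    [4,0,0],
    [4,0,-3]
  ],
  "twist": [0,0,0,0,0]
}}

```text
t: 8.73
eef_pos: [0.519, 0.1375, 0.1534]
tool_rot: [-0.005, 0.27, 0.963, -0.003]
contact_force: [-1.0, -0.2, -0.3]
gripper_width: -0.001
```

{"method": "move_arm", "body": {
  "gripper": [0,0,0,0,0],
  "xyz": [
    [0,3,-2],
    [0,6,-4],
    [0,9,-4],
    [0,12,-4],
    [0,14,-4]
  ],
  "twist": [0,0,0,0,0]
}}

```text
t: 9.15
eef_pos: [0.5991, 0.2588, 0.1985]
tool_rot: [0.0, 0.271, 0.963, 0.001]
contact_force: [0.1, 0.8, 0.5]
gripper_width: -0.002
```

```bash
python3 look.py 6; python3 look.py 6b
```

```text
scene cup [0.5919 0.0946] 13.0 0.97
scene pan [0.5938 0.0911] 12.0 0.57
scene cup [0.592  0.0925 0.0482] 0.89
scene cup_rim [0.589  0.0919 0.1017] 0.67
top cup [0.591  0.093  0.0522] 0.77
top cup [0.5942 0.0944 0.044 ] 0.3
top cup_rim [0.5898 0.0938 0.1069] 0.81
9.65 [0.599  0.2537 0.198 ] [ 0.43 -0.08 -0.8 ]
scene cup [0.5916 0.0928] 29.6 0.67
scene pan [0.5933 0.0915] 21.9 0.85
scene cup [0.5931 0.0929 0.0479] 0.66
scene cup_rim [0.5946 0.0929 0.0466] 0.42
top cup [0.5948 0.0944] 11.4 0.72
top pan [0.5976 0.0932] 49.2 0.62
top cup [0.5903 0.0917 0.0489] 0.79
top cup_rim [0.5923 0.0932 0.1061] 0.64
10.15 [0.5992 0.2547 0.1979] [0.17 0.27 0.51]
```

View pics/v6.png

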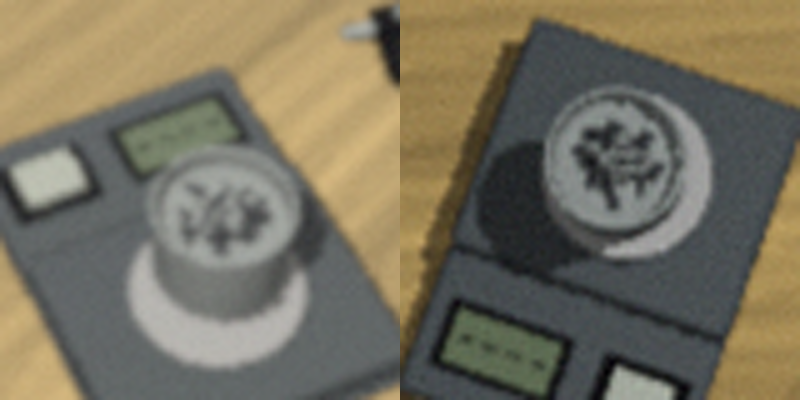

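```bash
cat > prec.py <<'E'
import sys
from fit import *
tag=sys.argv[1]; o=[]
for n in ('scene','top'):
    R={'cup':[], 'pan':[]}; I=[]
    for i in range(5):
        c=read_camera(n); I.append(c['pixels'].astype(float)); r=fit(c,n,g0=(.592,.093))
        for k,v in r.items():
            if v[1]<60: R[k].append(v[0])
    im=np.mean(I,0).astype(np.uint8)[:,:,::-1]; im=cv2.resize(im,None,fx=8,fy=8,interpolation=2)
    # pan from panel pixels: bright-vs-dark edge is network based
    for k in R: print(n,k,len(R[k]),np.median(R[k],0).round(4),np.std(R[k],0).round(4))
    print(n,'offset',(np.median(R['cup'],0)-np.median(R['pan'],0)).round(4))
    np.save(f'pics/avg_{n}_{tag}.npy',np.mean(I,0)); 
    for k in R:
        v=np.median(R[k],0)
        for q in ([ring(*v,.046,.04)] if k=='pan' else [ring(*v,.046,.016),ring(*v,.062,.03),ring(*v,.104,.0315)]):
            cv2.polylines(im,[((proj(c,q)+.5)*8).astype(np.int32)],True,(0,0,255) if k=='cup' else (0,200,0),1)
    u=((proj(c,[.592,.093,.07])[0]+.5)*8).astype(int); o.append(cv2.resize(im[u[1]-200:u[1]+200,u[0]-200:u[0]+200],(400,400)))
cv2.imwrite(f'pics/p{tag}.png',np.hstack(o)); print(get_obs()['t'])
E
python3 prec.py 1
```

```text
scene cup 5 [0.5917 0.0941] [0.0004 0.0004]
scene pan 4 [0.5941 0.0906] [0.0006 0.0005]
scene offset [-0.0023  0.0035]
top cup 5 [0.5941 0.094 ] [0.0006 0.0004]
top pan 4 [0.596  0.0911] [0.0006 0.0009]
top offset [-0.0019  0.0029]
11.65
```

View pics/p1.png

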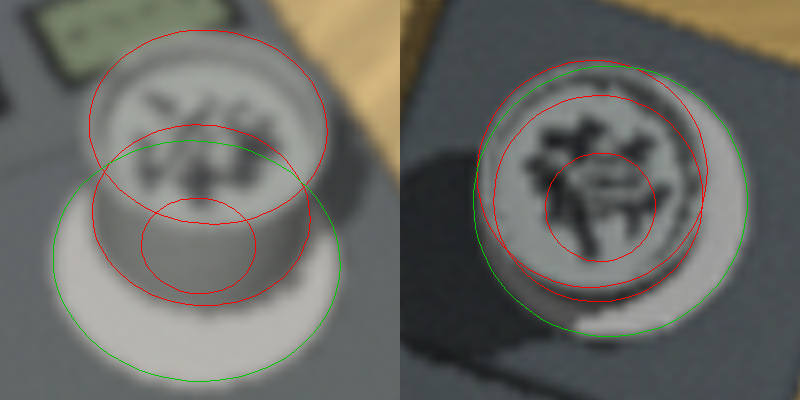

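Both views agree that the cup is about 3.8 mm short, at an offset of (-2.1, +3.2) mm. One more small tap is needed, heading about -57°.

{"method": "move_arm", "body": {
  "gripper": [0,0,0,0,0],
  "xyz": [
    [-0.6,-3,0],
    [-1.2,-6,0],
    [-1.8,-9,0],
    [-2.5,-11.5,0],
    [-2.5,-11.5,2]
  ],
  "twist": [0.11,0.22,0.33,0.44,0.44]
}}

```text
t: 12.07
eef_pos: [0.5611, 0.1374, 0.1809]
tool_rot: [0.002, 0.482, 0.876, 0.001]
contact_force: [0.5, -0.1, 0.3]
gripper_width: -0.005
```

{"method": "move_arm", "body": {
  "gripper": [0,0,0,0,0],
  "xyz": [
    [0,0,2],
    [0,0,4],
    [0,0,5],
    [0,0,5],
    [0,0,5]
  ],
  "twist": [0,0,0,0,0]
}}

```text
t: 12.48
eef_pos: [0.5603, 0.1436, 0.1279]
tool_rot: [-0.0, 0.476, 0.88, -0.0]
contact_force: [-0.7, 0.5, 0.4]
gripper_width: -0.0
```

```bash
python3 look.py 7; python3 -c "
from h import *
print(get_obs()['tool_rot'])"
```

```text
scene cup [0.5925 0.0936] 29.3 0.8
scene pan [0.5929 0.0932] 30.6 0.9
scene cup [0.5938 0.0922 0.0467] 0.61
scene cup_rim [0.5902 0.0924 0.1028] 0.69
scene cup_rim [0.5938 0.094  0.0488] 0.25
top cup [0.5945 0.0932] 112.2 0.67
top pan [0.5964 0.0905] 144.3 0.61
top cup [0.5914 0.0921 0.0505] 0.75
top cup_rim [0.5922 0.0944 0.106 ] 0.88
12.9833 [0.5603 0.1437 0.1282] [-0.08  0.71  1.2 ]
[9.98651350e-05 4.75800514e-01 8.79553198e-01 1.83371165e-04]
```

View pics/v7.png

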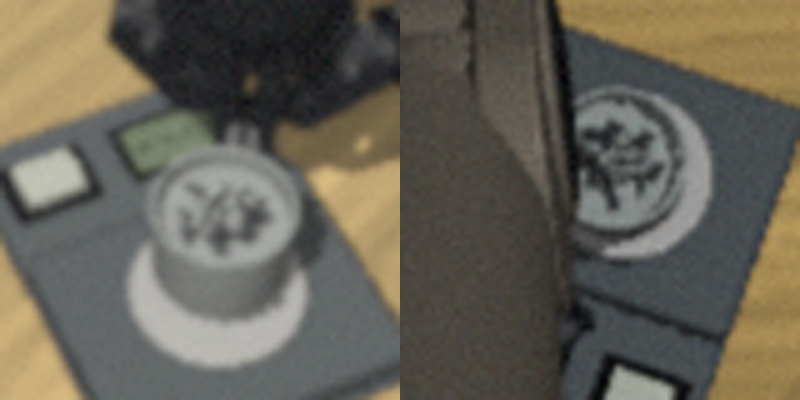

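{"method": "move_arm", "body": {
  "gripper": [0,0,0,0,0],
  "xyz": [
    [-0.3,0,0],
    [-0.6,0,0],
    [-0.9,0,0],
    [-1.2,0,0],
    [-1.4,0,0]
  ],
  "twist": [0,0,0,0,0]
}}

```text
t: 13.4
eef_pos: [0.5683, 0.1312, 0.1279]
tool_rot: [0.0, 0.476, 0.879, -0.0]
contact_force: [0.2, 0.1, -0.5]
gripper_width: 0.0
```

{"method": "move_arm", "body": {
  "gripper": [0,0,0,0,0],
  "xyz": [
    [-0.1,0,0],
    [-0.2,0,0],
    [-0.3,0,0],
    [-0.4,0,0],
    [-0.5,0,0]
  ],
  "twist": [0,0,0,0,0]
}}

```text
t: 13.82
eef_pos: [0.5706, 0.1279, 0.1279]
tool_rot: [-0.0, 0.476, 0.88, 0.0]
contact_force: [-1.4, 0.6, 0.2]
gripper_width: -0.0
```

{"method": "move_arm", "body": {
  "gripper": [0,0,0,0,0,0],
  "xyz": [
    [-0.1,0,0],
    [-0.2,0,0],
    [-0.3,0,0],
    [-0.4,0,0],
    [-0.4,0,0]
  ],
  "twist": [0,0,0,0,0]
}}

```text
schema error: expected 6 entries
```

{"method": "move_arm", "body": {
  "gripper": [0,0,0,0,0],
  "xyz": [
    [-0.1,0,0],
    [-0.2,0,0],
    [-0.3,0,0],
    [-0.4,0,0],
    [-0.4,0,0]
  ],
  "twist": [0,0,0,0,0]
}}

```text
t: 14.23
eef_pos: [0.5728, 0.1244, 0.1279]
tool_rot: [-0.0, 0.476, 0.88, 0.0]
contact_force: [-0.9, 1.4, 0.9]
gripper_width: 0.001
```

{"method": "move_arm", "body": {
  "gripper": [0,0,0,0,0],
  "xyz": [
    [0.2,0,0],
    [0.6,0,0],
    [2,0,0],
    [4,0,0],
    [4,0,-3]
  ],
  "twist": [0,0,0,0,0]
}}

```text
t: 14.65
eef_pos: [0.5454, 0.1619, 0.1533]
tool_rot: [-0.004, 0.473, 0.881, -0.003]
contact_force: [-0.1, 1.3, 0.4]
gripper_width: 0.003
```

{"method": "move_arm", "body": {
  "gripper": [0,0,0,0,0],
  "xyz": [
    [3,1,-1],
    [6,2,-2],
    [9,4,-4],
    [11,6,-4],
    [11,6,-4]
  ],
  "twist": [0,0,0,0,0]
}}

```text
t: 15.07
eef_pos: [0.5399, 0.2922, 0.1992]
tool_rot: [-0.0, 0.471, 0.882, 0.003]
contact_force: [0.9, 1.1, -0.4]
gripper_width: -0.0
```

```bash
python3 prec.py 2
```

```text
scene cup 4 [0.5929 0.0928] [0.0006 0.0006]
scene pan 4 [0.5939 0.0909] [0.0006 0.0007]
scene offset [-0.0011  0.002 ]
top cup 5 [0.5947 0.0926] [0.0003 0.0002]
top pan 4 [0.5965 0.0915] [0.0004 0.0004]
top offset [-0.0018  0.0011]
16.5667
```

View pics/p2.png

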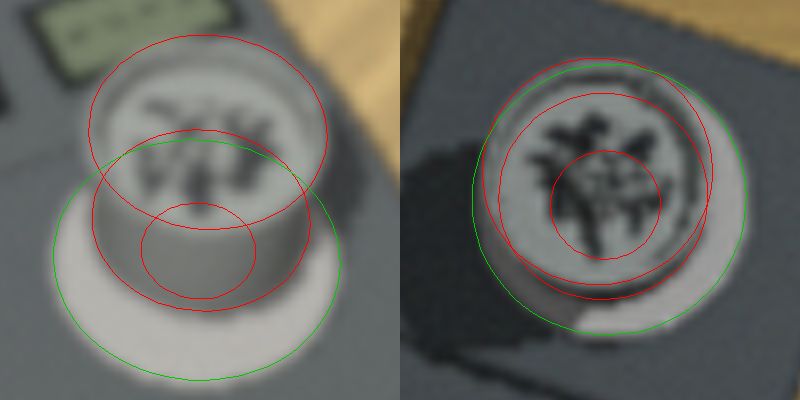

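Both views now put the cup within about 2.2 mm of the centre. Next I'll locate the key.

Run:
```python
from h import *
for n in ('scene','top'):
    c=read_camera(n); I=np.load(f'pics/avg_{n}_2.npy') ; g=I.min(2)
    u=proj(c,[.489,.085,.0345])[0]; x0,y0=(u-16).astype(int)
    crop=g[y0:y0+32,x0:x0+32]; m=(crop>130).astype(np.uint8)
    k,l,s,ce=cv2.connectedComponentsWithStats(m)
    for i in range(1,k):
        if s[i,4]>15: print(n,s[i],(ce[i]+[x0,y0]).round(1),atz(c,ce[i]+[x0,y0],.0345).round(4))
    cut=[np.nonzero(d['pixels']) for d in cut_out('zero_key',n)[:3]]
    print([(len(a[0]),a[1].mean().round(1),a[0].mean().round(1)) for a in cut if len(a[0])])
    for d in spot_point('key_top',n)[:2]: print(np.round(d['centre'],4),round(d['p'],2))
print(get_obs()['eef_pos'],get_obs()['tool_rot'])
```

```text
scene [ 11  12  14  11 108] [307.2 184.8] [0.4904 0.0867 0.0345]
[(3278, np.float64(333.3), np.float64(206.0)), (105, np.float64(307.8), np.float64(184.9))]
[0.4908 0.0866 0.0359] 0.56
top [  9  10  13  12 105] [313.  242.7] [0.4903 0.0884 0.0345]
[(584, np.float64(309.3), np.float64(194.1)), (111, np.float64(313.0), np.float64(242.4))]
[0.4879 0.0887 0.0353] 0.62
[0.54096582 0.282771   0.19789513] [-1.84323793e-05  4.75825968e-01  8.79539452e-01  9.35372204e-06]
```

{"method": "move_arm", "body": {
  "gripper": [0,0,0,0,0],
  "xyz": [
    [-2.7,-3,0],
    [-5.4,-6,0],
    [-8.1,-9,0],
    [-10.9,-12,0],
    [-13.6,-14.9,0]
  ],
  "twist": [-0.12,-0.24,-0.36,-0.48,-0.6]
}}

```text
t: 17.28
eef_pos: [0.4899, 0.0855, 0.198]
tool_rot: [0.0, 0.192, 0.981, -0.0]
contact_force: [0.6, -0.5, 0.5]
gripper_width: 0.004
```

{"method": "move_arm", "body": {
  "gripper": [0,0,0,0,0],
  "xyz": [
    [0,0,2],
    [0,0,5],
    [0,0,7.5],
    [0,0,7.5],
    [0,0,7.5]
  ],
  "twist": [0,0,0,0,0]
}}

```text
t: 17.7
eef_pos: [0.4901, 0.087, 0.1224]
tool_rot: [-0.001, 0.195, 0.981, -0.001]
contact_force: [0.2, -0.6, 0.1]
gripper_width: 0.001
```

```bash
python3 look.py 8
python3 - <<'E'
from h import *
c=read_camera('scene'); u=proj(c,[.5,.09,.05])[0].astype(int)
cv2.imwrite('pics/k8.png',cv2.resize(c['pixels'][u[1]-40:u[1]+40,u[0]-40:u[0]+40,::-1],(480,480),interpolation=2))
print(get_obs()['tool_rot'])
E
```

```text
scene cup [0.5923 0.0927] 12.7 0.73
scene pan [0.5937 0.0917] 10.9 0.95
scene cup [0.5938 0.0929 0.0462] 0.55
scene cup_rim [0.5943 0.091  0.1019] 0.79
top cup [0.596  0.0933] 221.7 0.64
top pan [0.6012 0.0922] 414.9 0.56
top cup [0.5927 0.094  0.0493] 0.6
top cup_rim [0.5916 0.0937 0.1083] 0.74
18.2 [0.4909 0.0875 0.1233] [ 0.26 -0.14 -0.4 ]
[1.94390155e-04 1.94610910e-01 9.80880489e-01 1.50302838e-04]
```

View pics/k8.png

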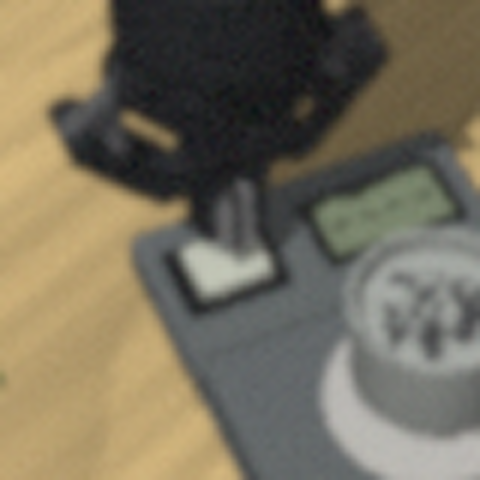

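The shut fingertips hang over the white key at crop (240,245), well clear of the cup. Pressing now.

{"method": "move_arm", "body": {
  "gripper": [0,0,0,0,0],
  "xyz": [
    [0,0,0.7],
    [0,0,1.4],
    [0,0,1.6],
    [0,0,1.7],
    [0,0,1.8]
  ],
  "twist": [0,0,0,0,0]
}}

```text
t: 18.67
eef_pos: [0.4904, 0.0874, 0.1045]
tool_rot: [-0.001, 0.195, 0.981, -0.0]
contact_force: [-1.1, 0.4, 2.3]
gripper_width: 0.001
```

{"method": "move_arm", "body": {
  "gripper": [0,0,0],
  "xyz": [
    [0,0,0.1],
    [0,0,0.2],
    [0,0,0.2]
  ],
  "twist": [0,0,0]
}}

```text
t: 18.92
eef_pos: [0.4904, 0.0874, 0.1032]
tool_rot: [-0.0, 0.195, 0.981, -0.0]
contact_force: [-2.2, 0.4, 6.2]
gripper_width: 0.002
```

{"method": "move_arm", "body": {
  "gripper": [0,0,0,0],
  "xyz": [
    [0,0,0.05],
    [0,0,0.1],
    [0,0,0.1],
    [0,0,0.1]
  ],
  "twist": [0,0,0,0]
}}

```text
t: 19.25
eef_pos: [0.4904, 0.0874, 0.103]
tool_rot: [-0.0, 0.195, 0.981, 0.0]
contact_force: [-5.8, 0.1, 17.9]
gripper_width: -0.0
```

Force climbed to 18 N with almost no further travel, so the key is at its stop. Releasing and backing away.

{"method": "move_arm", "body": {
  "gripper": [0,0,0,0,0],
  "xyz": [
    [0,0,-0.3],
    [0,0,-1],
    [0,0,-3],
    [0,0,-6],
    [0,0,-9]
  ],
  "twist": [0,0,0,0,0]
}}

```text
t: 19.67
eef_pos: [0.4902, 0.087, 0.1926]
tool_rot: [-0.001, 0.195, 0.981, -0.001]
contact_force: [0.3, 0.3, -0.2]
gripper_width: -0.001
```

{"method": "move_arm", "body": {
  "gripper": [0,0,0,0,0],
  "xyz": [
    [0,4,0],
    [0,8,0],
    [0,12,-2],
    [0,16,-2],
    [0,18,-2]
  ],
  "twist": [0,0,0,0,0]
}}

```text
t: 20.08
eef_pos: [0.5609, 0.2597, 0.2136]
tool_rot: [0.001, 0.193, 0.981, 0.002]
contact_force: [-0.7, 1.4, 0.7]
gripper_width: -0.001
```

```bash
python3 prec.py 3
python3 - <<'E'
from h import *
for n in ('scene','top'):
    I=np.load(f'pics/avg_{n}_3.npy'); cv2.imwrite(f'pics/{n}_3.png',I[:,:,::-1].astype(np.uint8))
s=get_obs(); print(s['eef_pos'],s['contact_force'])
E
```

```text
scene cup 5 [0.5928 0.0931] [0.0003 0.0003]
scene pan 5 [0.5944 0.0916] [0.0007 0.001 ]
scene offset [-0.0016  0.0015]
top cup 5 [0.5945 0.0923] [0.0004 0.0005]
top pan 2 [0.596  0.0917] [0.0007 0.0004]
top offset [-0.0015  0.0006]
21.5833
[0.55942861 0.25375873 0.21190905] [ 0.43994445  0.48775192 -0.64409836]
```

View pics/p3.png

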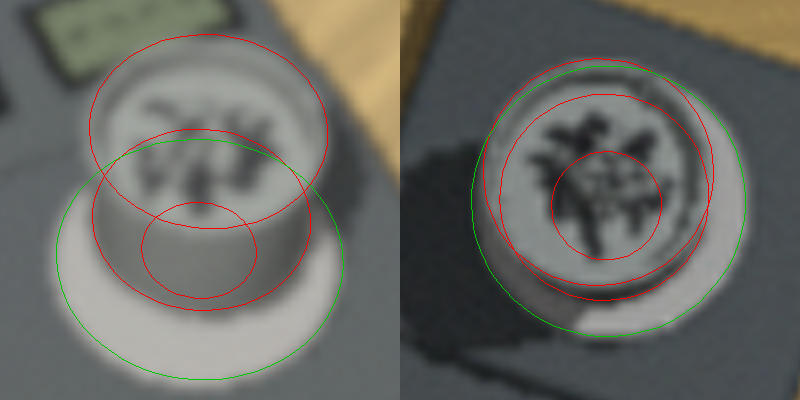

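View pics/scene_3.png

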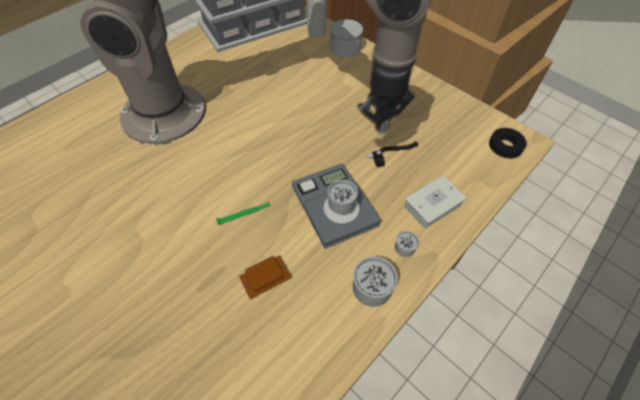

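The cup stands upright about 2 mm from the pan's centre (scene (342,197)). The key is up, the bystanders are where they were and the gripper is clear of everything. Handing in.

```bash
python3 -c "
from station import *
print(hand_in())"
```

```text
the job is handed in; nothing more can be done
None
```

I nudged the cup to the middle of the pan, pressed the zero key fully down and released it, then handed the job in at about 21.6 s. No verdict is reported.

- **Centring:** I pushed low on the cup's side with shut fingertips, first a slow slide, then a small corrective tap on a second heading. The force reading at the end of each move stayed around 2 N. In the last outline fits the cup stood upright, about 2.2 mm off the pan's centre in the scene view and 1.6 mm in the top view. The limit is 5 mm.
- **Zero key:** I pressed until the force rose to about 18 N with almost no further travel, so the key was at its stop. That is well above the 4 N it needs. It looks up again in the last picture, but I did not measure it.
- **Everything else:** The bystanders look unmoved by eye, and the arm ended clear of everything.

**Disagreements and faults:**
- The two cameras put the cup and pan about 1–2 mm apart in absolute position, but they agree on the offset between them to about 1 mm.
- Fits in the top view were unusable while the arm blocked it. In the last check only 2 of its 5 pan fits were usable.
- The corrective tap moved the cup about 2 mm rather than the 3.8 mm I aimed for. The result was inside the limit, so I left it.
- One move call had the wrong number of entries and was refused. I sent it again.

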